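# Pull the snug knob cap off the mixer with the cap puller

## Task

Take the standing cap puller by its blue handle and slide its fork from the front under the orange middle cap of the mixer until you feel the fork's throat press lightly against the steel stem, and keep it there for a moment. Then pull straight up, without yanking, until the cap pops off onto the fork, and stand the puller with the cap on it in the steel tray, letting go only once it rests there. Never touch the cap with the fingers or push hard on the stem, and leave the things standing around where they are.

Things in the scene. Friction and masses are not known exactly. Their poses are not given: they have to be found in the camera images.
- puller_grip (a point): centre of the puller's handle, an upright blue block with black grooves, 18 x 18 mm in plan, from 36 to 80 mm above the puller's underside (this point: 60 mm). The puller, about 100 g, is a rigid steel C standing upright on its fork. Its x points from the back of the C to the fork's open end, z up. The handle is straight over the fork's slot, on the C's upper arm (30 to 36 mm up).
- puller_fork (a point): point on the puller's underside in the middle of the fork's slot, 60 mm straight below puller_grip, same axes. Two tines 3 mm thick at y = 11.5 to 17.5 and -17.5 to -11.5 mm. In the throat a springy black stop pad (5 N per mm) meets the stem: at first touch the stem axis is on y = 0 and at x = 0 give or take 7.5 mm, differing each time, not measured: feel for it. The C's back post is at x = -38 to -29 mm.
- tine_tip (a point): front end of the fork, on the underside midway between the two tine tips, 28.5 mm ahead of puller_fork, same axes. The last 3 mm of each tine turn up to 5 mm above the underside, the highest part that must pass under the cap.
- mixer: fixed bench mixer 147 x 140 mm: white deck, 40 mm high, running from x = -85 mm in front of the stem to the grey housing 80 mm high that starts 42 mm behind it. Origin under the stem axis at the table; x points from its front to the housing, z up. Two grey knobs (27 mm wide, tops 22 mm above the deck, fixed) stand at y = +-44 mm.
- stem: fixed steel post of the middle knob that carries the cap: 19 mm diameter in the gap below the cap (where the fork meets it), thinner inside the cap, 20 mm high. Origin on its axis at the deck's top face (40 mm above the table), same axes as the mixer.
- cap: orange hollow knob cap, 34 mm diameter at its bottom rim, 16 mm high, 15 g; origin at the centre of its underside. Seated, its underside is 8 mm above the deck, so there is an 8 mm gap between deck and cap all round the stem. Spring balls in the stem hold it; it comes off upwards at about 8 to 14 N after 2 to 4 mm, is free of the stem 12 mm up, and then rests loose on the tines.
- tray: fixed steel tray 160 x 140 mm (its x and y), rim 14 mm high, wall and floor 3 mm thick; origin under its centre at the table.
- oximeter_mid (a point): bystander: middle of a small blue and white finger oximeter 33 x 58 x 30 mm
- bottle_mid (a point): bystander: middle of a brown dropper bottle, 33 mm wide, 102 mm high
- logger_mid (a point): bystander: middle of a white data logger with a screen, 92 x 58 x 20 mm
Things that resemble listed ones, but are neither listed nor needed, are in the scene too. Leave any green or red look-alike of the part that bears puller_grip alone.

How it is judged:
By the outcome, as a careful person would: the job done as asked, in the order asked, and still so for the second after the job is handed in, with the robot touching nothing.
It also fails if it takes over 72 s, if anything falls off the work surface, if the arm or the gripper's body presses on something with over 40 N, if the wrist force passes 120 N, or if a joint passes its speed limit or range.

## Robot

A 6-joint arm with a two-finger parallel gripper is mounted at the origin on a cart in front of the work surface, level with it; the furniture and walls round the work are solid. World frame = base frame: x ahead of the robot, y to its left, z up, the work surface at z = 0. Lengths are in mm, angles in rad, forces in N, time in s.
With the tool pointing down it reaches from about 275 to 825 mm from the base axis. Payload 4.9 kg.
Tool frame: the origin (TCP) lies at the very end of the fingers, on their centre line; the grasp point (between the pads) lies 19 mm behind it; z points along the fingers, y is the direction in which the jaws open and shut (so a half turn about z gives the same grasp; the last joint's range is limited). The gripper opens to 85 mm and grips with 20 to 120 N. Pads are 22 mm wide; open, the fingers measure 114 mm over their backs; the gripper's body (76 mm by 85 mm) begins 54 mm behind the grasp point. The pads swing forward as they close: fully open they stand 13 mm farther back than shut.
Start: joints at [-1.447, 0.326, -0.193, 1.052, 0, 1.437], TCP at [140.236, -531.839, 231.281] pointing down, gripper open.
Joint ranges: [-2.65, 2.65], [-0.97, 1.79], [-1.3, 1.35], [-1.93, 2.1], [-1.47, 1.37], [-3.14, 3.14]. Speed limits (rad/s): [2.57, 2.57, 3.14, 3.14, 3.14, 3.14].

## Interface

Orientations are given as [roll, pitch, yaw] about the fixed x, y, z axes, in that order (R = Rz(yaw) Ry(pitch) Rx(roll)).
In Python, from bench import bot, solve_ik, imaging gives the robot as it stands. Calls block until the motion is done:
- bot.move_ptp(position, orientation): joint-space move of the TCP to a pose.
- bot.movel(position, rot=None, max_speed=150, threshold=None): straight line of the TCP; rot=None keeps the orientation; max_speed is the mean speed in mm/s. With threshold (N) it stops when the force on the tool has changed by that much, and returns True; else False.
- bot.move_j(angles): joint-space move.
- bot.grip(opening, effort=None): opening from 0.0 (shut) to 1.0 (fully open); effort is the grip in N (None keeps the last); returns when the fingers have stopped.
- bot.dwell(seconds).
- solve_ik(position, orientation): joint angles nearest the present ones, or None.
- bot.get_state(): the state.
- imaging.capture(name): name is "side" or "top"; returns the picture (420x560x3 uint8, blue, green, red); there is no depth.
- imaging.camera_model(name): a dict with "K" (3x3 intrinsics, pixels), "position" and "rotation" of the camera in the world. Camera axes: x right, y up, looking along -z (the intrinsics and any distortion apply to the point x, -y, -z); pixel columns grow to the right and rows downward; lengths in mm; the calibration is good to about 2 mm. A picture is of the moment at which its call begins. camera_model takes no time and is no camera call.
A pose or a line that the arm cannot do raises bot.IKError and nothing moves.
- bot.sign_off(): hands the job in, once; it reports no verdict.
The state is a dict: "t": time; "qpos": joint angles; "joint_velocities": joint speeds; "effort": joint torques, N m; "tcp_pos": TCP position; "orientation": TCP orientation; "contact_force": force on the tool from outside, world axes, zero at the start; "wrist_torque": the same for the moment, N m; "opening": opening from 0.0 (shut) to 1.0 (fully open).
Only numpy, scipy, OpenCV 4.12 (cv2) and the standard library are available. Lean on these libraries where they do the work, as an engineer would, in place of code of your own. Each camera call takes 0.05 s, during which the arm holds its last target. There are 200 camera calls.

## Working session

There is one attempt and no reset: what is moved stays moved. The work goes in short steps, each a Python script; the robot and the scene stay as the last script left them, time stands still between calls to the robot, and variables do not carry over. Pictures are saved under pics/ and viewed, about 8 in all and at most 12, crops included, and the job is handed in when it is done.

```bash
mkdir -p pics; ls; python3 - <<'E'
from bench import bot, imaging
import cv2
for n in("top","side"):
    m=imaging.camera_model(n); print(n,m)
    cv2.imwrite(f"pics/{n}0.png",imaging.capture(n))
s=bot.get_state(); print(s)
E
```

```text
pics
top {'K': array([[433.73588419,   0.        , 279.71123563],
       [  0.        , 433.73588419, 203.00747531],
       [  0.        ,   0.        ,   1.        ]]), 'position': array([ 382.30520452,   28.9259411 , 1050.72787027]), 'rotation': array([ 0.19142938, -0.02504984, -1.5589712 ])}
side {'K': array([[526.57849974,   0.        , 288.35325909],
       [  0.        , 526.57849974, 209.16475435],
       [  0.        ,   0.        ,   1.        ]]), 'position': array([1021.70420724, -478.53131697, 1224.09582485]), 'rotation': array([ 0.5091075 , -0.01062678,  0.75713711])}
{'t': 0.1, 'qpos': array([-1.44720201e+00,  3.26848814e-01, -1.93467377e-01,  1.05201613e+00,
       -1.05093007e-05,  1.43659240e+00]), 'joint_velocities': array([ 0.00118115, -0.00389014,  0.00212127,  0.00107805,  0.00086399,
       -0.00081513]), 'effort': array([ 1.09611119e-03, -4.44238257e+01,  2.63038212e+01,  7.83863885e-03,
       -1.15465805e-04,  8.34193088e-06]), 'tcp_pos': array([ 140.16520998, -531.30490461,  230.59782012]), 'orientation': array([-3.14006906e+00, -1.95103353e-04,  2.57798106e-01]), 'contact_force': array([ 1.56535164, -0.29599263,  0.10263289]), 'wrist_torque': array([-0.01194879,  0.04220439, -0.00462202]), 'opening': 1.0009333402930152}
```

View pics/top0.png

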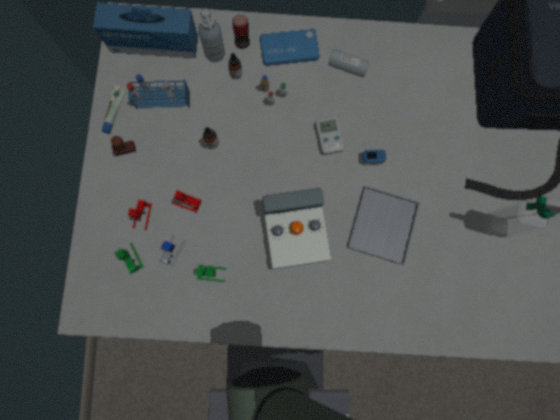

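View pics/side0.png

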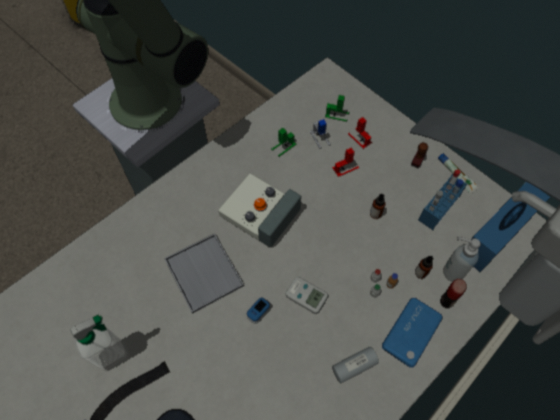

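The blue puller is the only blue-handled one: about (168,246) in top and (320,129) in side. The look-alikes are red at (140,212) and (187,201) and green at (128,258) and (208,271) in top. The mixer cap is at (297,227) and the tray at (384,225). I'll confirm with enlarged crops.

```bash
cat > h.py <<'E'
import numpy as np, cv2
from scipy.spatial.transform import Rotation as Ro
from bench import bot, imaging, solve_ik
def cam(n):
    m=imaging.camera_model(n); return m["K"],np.array(m["position"]),Ro.from_euler("xyz",m["rotation"]).as_matrix()@np.diag([1,-1,-1])
def ray(n,p):
    K,c,R=cam(n); d=R@np.linalg.inv(K)@[p[0],p[1],1]; return c,d/np.linalg.norm(d)
def onz(n,p,z):
    c,d=ray(n,p); return c+d*(z-c[2])/d[2]
def tri(a,b):
    (c,d),(e,f)=ray("top",a),ray("side",b)
    s=np.linalg.lstsq(np.c_[d,-f],e-c,rcond=None)[0]; P,Q=c+d*s[0],e+f*s[1]
    return (P+Q)/2,np.linalg.norm(P-Q)
def proj(n,P):
    K,c,R=cam(n); q=K@R.T@(np.asarray(P,float)-c); return q[:2]/q[2]
def mask(im,lo,hi,smin=110,vmin=50):
    return cv2.inRange(cv2.cvtColor(im,cv2.COLOR_BGR2HSV),(lo,smin,vmin),(hi,255,255))
def blobs(m,box,amin=8):
    x0,y0,x1,y1=box; k=np.zeros_like(m); k[y0:y1,x0:x1]=m[y0:y1,x0:x1]
    n,_,st,ce=cv2.connectedComponentsWithStats(k)
    return [(ce[i].round(2),int(st[i,4])) for i in range(1,n) if st[i,4]>=amin]
E
python3 - <<'E'
from h import *
t,s=cv2.imread("pics/top0.png"),cv2.imread("pics/side0.png")
T=mask(t,105,130,120,50);S=mask(s,105,130,120,50)
print("blue",blobs(T,(150,225,195,275)),blobs(S,(300,110,340,150)))
print("orange",blobs(mask(t,5,18),(260,180,335,275)),blobs(mask(s,5,18),(220,170,305,250)))
a=cv2.resize(t[225:275,140:206],(396,300),interpolation=cv2.INTER_CUBIC);b=cv2.resize(s[105:155,285:351],(396,300),interpolation=cv2.INTER_CUBIC)
c=cv2.resize(t[180:275,255:380],(396,300),interpolation=cv2.INTER_CUBIC);d=cv2.resize(s[170:250,210:316],(396,300),interpolation=cv2.INTER_CUBIC)
cv2.imwrite("pics/crop1.png",np.clip(np.vstack([np.hstack([a,b]),np.hstack([c,d])])*1.6,0,255).astype(np.uint8))
E
```

```text
blue [(array([167.19, 245.99]), 72)] [(array([321.86, 122.9 ]), 42)]
orange [(array([296.18, 227.28]), 135)] [(array([259.72, 204.06]), 130)]
```

View pics/crop1.png

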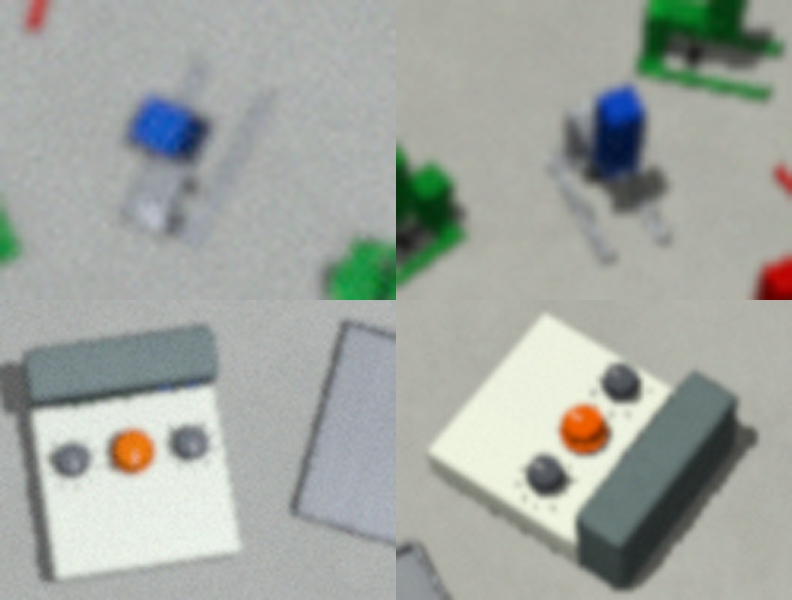

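Crops show the blue-handled steel puller, its fork pointing up and right in the top view. Both tine tips are visible. Next I'll compute poses.

```bash
python3 - <<'E'
from h import *
np.set_printoptions(precision=1,suppress=True)
t,s=cv2.imread("pics/top0.png"),cv2.imread("pics/side0.png")
print("handle top tri",tri((167.1,245.3),(322.3,122.2)), onz("top",(167.1,245.3),80),onz("side",(322.3,122.2),80))
ft=lambda x,y:(140+x/6,225+y/6); fs=lambda x,y:(285+(x-396)/6,105+y/6)
for n,p in dict(tR=ft(268,98),tRb=ft(193,240),tL=ft(198,62)).items(): print(n,onz("top",p,4))
for n,p in dict(sR=fs(663,238),sL=fs(608,256),sLb=fs(556,165)).items(): print(n,onz("side",p,4))
print("cap tri",tri((296.18,227.28),(259.72,204.06)),onz("top",(296.2,227.3),60),onz("side",(259.7,204),60))
# knobs: dark blobs on deck
for n,im,box in(("top",t,(266,212,328,245)),("side",s,(222,178,290,235))):
    g=cv2.inRange(im,(0,0,0),(110,110,110)); b=[q for q in blobs(g,box,30)]
    print(n,b,[onz(n,q[0],56) for q in b])
# deck
for n,im,box in(("top",t,(255,180,335,275)),("side",s,(210,170,305,250))):
    g=cv2.inRange(im,(150,170,170),(255,255,255))
    x0,y0,x1,y1=box;k=np.zeros_like(g);k[y0:y1,x0:x1]=g[y0:y1,x0:x1];k=cv2.morphologyEx(k,cv2.MORPH_OPEN,np.ones((3,3)))
    c=max(cv2.findContours(k,0,2)[0],key=cv2.contourArea); c=cv2.approxPolyDP(cv2.convexHull(c),4,True)[:,0]
    print(n,"deck",[(p,onz(n,p,40)) for p in c])
g=t[190:265,345:420].mean(2); print(t[225,384],t[225,335:350].mean(1))
hsv=cv2.GaussianBlur(t,(3,3),0)
k=np.zeros(t.shape[:2],np.uint8); b=hsv.astype(int); k[180:270,343:425]=((b[...,0]-b[...,2])>3)[180:270,343:425]*255
k=cv2.morphologyEx(k,cv2.MORPH_OPEN,np.ones((5,5))); c=max(cv2.findContours(k,0,2)[0],key=cv2.contourArea)
r=cv2.minAreaRect(c); B=np.array([onz("top",p,10) for p in cv2.boxPoints(r)]);print("tray",r,B,B.mean(0),np.linalg.norm(np.diff(B,axis=0),axis=1))
E
```

```text
handle top tri (array([471.1, 256.7,  79.7]), np.float64(1.0450899297502123)) [470.8 256.2  80. ] [471.5 257.   80. ]
tR [487.9 232.6   4. ]
tRb [431.1 259.1   4. ]
tL [501.9 261.3   4. ]
sR [503.5 259.6   4. ]
sL [491.6 233.6   4. ]
sLb [437.7 256.4   4. ]
cap tri (array([518.8, -33.5,  52.2]), np.float64(1.998886313104282)) [518.3 -32.3  60. ] [521.3 -37.2  60. ]
top [(array([274.2, 212.6]), 42), (array([314. , 224.8]), 117), (array([291. , 228.6]), 45), (array([276.7, 230.2]), 116), (array([266.7, 237.1]), 38)] [array([552.5,  18.7,  56. ]), array([525.3, -73.9,  56. ]), array([515.5, -20.4,  56. ]), array([511.5,  12.5,  56. ]), array([495.2,  35.4,  56. ])]
side [(array([230.6, 183.3]), 132), (array([267.9, 179.6]), 40), (array([270.6, 191.1]), 117), (array([277.4, 217.8]), 892), (array([262.8, 206.9]), 48), (array([249.9, 216.7]), 105), (array([236.1, 225.2]), 203)] [array([421., -44.,  56.]), array([483.1,  31.6,  56. ]), array([512.8,  11.2,  56. ]), array([580.1, -33.3,  56. ]), array([531.3, -36.4,  56. ]), array([527.9, -78.7,  56. ]), array([ 520. , -119.5,   56. ])]Traceback (most recent call last):
  File "<stdin>", line 17, in <module>
ValueError: max() iterable argument is empty
```

```bash
python3 - <<'E'
from h import *
np.set_printoptions(precision=1,suppress=True)
t,s=cv2.imread("pics/top0.png"),cv2.imread("pics/side0.png")
print(t[250,297],s[200,235],t[290,300],t[225,384])
for n,im,box in(("top",t,(255,180,335,275)),("side",s,(210,170,305,250))):
    x0,y0,x1,y1=box;g=np.zeros(im.shape[:2],np.uint8)
    th,_=cv2.threshold(im[y0:y1,x0:x1,1],0,255,cv2.THRESH_OTSU)
    g[y0:y1,x0:x1]=(im[y0:y1,x0:x1,2]>(float(im[250,297,2] if n=="top" else im[200,235,2])+float(t[290,300,2]))/2)*255
    g=cv2.morphologyEx(g,cv2.MORPH_OPEN,np.ones((3,3)))
    c=max(cv2.findContours(g,0,2)[0],key=cv2.contourArea); c=cv2.approxPolyDP(cv2.convexHull(c),3,True)[:,0]
    print(n,"deck",[(p,onz(n,p+0.,40)) for p in c])
b=cv2.GaussianBlur(t,(3,3),0).astype(int);d=b[...,0]-b[...,2]
print("tint tray",d[225,384],"table",d[280,384])
th=(d[215:235,374:394].mean()+d[275:290,360:400].mean())/2
k=np.zeros(t.shape[:2],np.uint8);k[178:272,340:428]=(d>th)[178:272,340:428]*255
k=cv2.morphologyEx(k,cv2.MORPH_OPEN,np.ones((5,5))); c=max(cv2.findContours(k,0,2)[0],key=cv2.contourArea)
r=cv2.minAreaRect(c); B=np.array([onz("top",p,10) for p in cv2.boxPoints(r)]);print("tray",r,B,B.mean(0),np.linalg.norm(np.diff(B,axis=0),axis=1))
for p,y in(((471,256.6,45),-.42),((519,-33,84),.16),((540,-260,45),0)): print(solve_ik(np.array(p,float),[np.pi,0,y]))
E
```

```text
[143 149 143] [140 153 149] [107 108 106] [109 106 101]
top deck [(array([321, 208], dtype=int32), array([568.1, -92.3,  40. ])), (array([330, 258], dtype=int32), array([ 450.3, -112.5,   40. ])), (array([273, 266], dtype=int32), array([430.2,  19.7,  40. ])), (array([266, 216], dtype=int32), array([546.8,  37.9,  40. ]))]
side deck [(array([249, 174], dtype=int32), array([426.9,  16. ,  40. ])), (array([281, 192], dtype=int32), array([527.5,  34.7,  40. ])), (array([256, 232], dtype=int32), array([563.2, -93.4,  40. ])), (array([220, 210], dtype=int32), array([ 451.6, -112.6,   40. ]))]
tint tray 8 table 0
tray ((383.8113098144531, 225.16036987304688), (58.790313720703125, 64.14737701416016), 15.945395469665527) [[ 477.  -157.4   10. ]
 [ 630.1 -203.9   10. ]
 [ 591.7 -343.    10. ]
 [ 440.2 -292.7   10. ]] [ 534.8 -249.2   10. ] [160.1 144.3 159.6]
[ 0.4  0.5 -0.5  0.6  0.  -2.4]
[-0.2  0.4 -0.5  0.7  0.   2.8]
[-0.6  0.6 -0.3  0.7  0.   2.6]
```

```bash
cat >> h.py <<'E'
def O(deg): return [np.pi,0,np.radians(deg)+np.pi]
def st(*k):
    s=bot.get_state(); print("t %.1f"%s["t"],"tcp",s["tcp_pos"].round(1),"rpy",s["orientation"].round(3),"F",s["contact_force"].round(2),"T",s["wrist_torque"].round(2),"op %.3f"%s["opening"],*k); return s
E
python3 - <<'E'
from h import *
bot.move_ptp(np.array([471,256.6,150.]),O(-24)); 
bot.grip(0.6,20)
print(bot.movel(np.array([471,256.6,43.]),max_speed=80,threshold=8)); st()
a,b=imaging.capture("top"),imaging.capture("side")
bot.grip(0.0,80); st()
a2,b2=imaging.capture("top"),imaging.capture("side")
f=lambda im,x,y:cv2.resize(im[y:y+50,x:x+66],(396,300),interpolation=cv2.INTER_CUBIC)
cv2.imwrite("pics/g1.png",np.clip(np.vstack([np.hstack([f(a,140,225),f(b,285,105)]),np.hstack([f(a2,140,225),f(b2,285,105)])])*1.6,0,255).astype(np.uint8))
E
```

```text
False
t 5.0 tcp [471.4 256.8  43.5] rpy [3.141e+00 1.000e-03 2.723e+00] F [ 0.48  0.15 -1.16] T [ 0.03 -0.05 -0.02] op 0.599
t 5.5 tcp [471.1 256.7  43.2] rpy [3.141 0.    2.723] F [ 0.43 -0.15  1.93] T [-0.04  0.11 -0.04] op 0.200
```

View pics/g1.png

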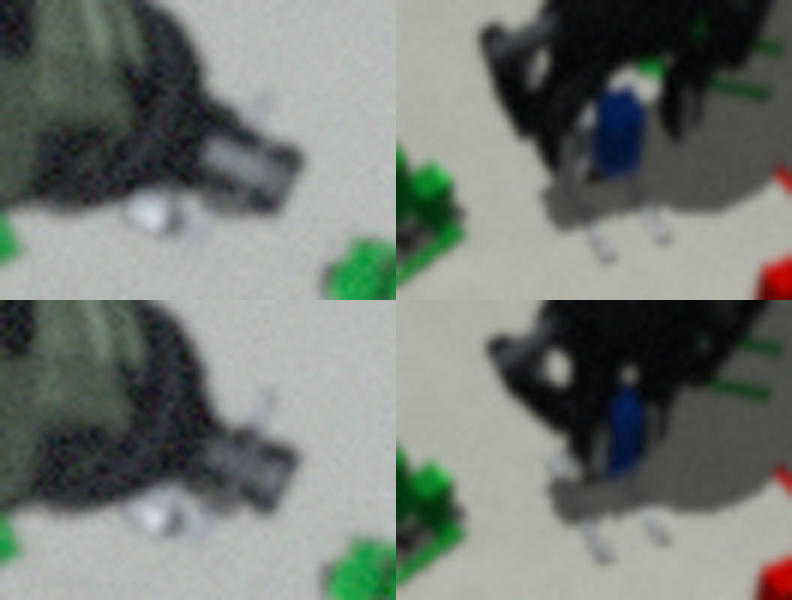

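Gripped: opening 0.20 is about 17 mm, and the puller is still upright. Now I'll lift, carry it to above the deck in front of the cap, and look.

```bash
cat >> h.py <<'E'
YAW=9.3; c9,s9=np.cos(np.radians(YAW)),np.sin(np.radians(YAW)); STEM=np.array([519.3,-33.0])
def MX(x,y,z): return np.array([STEM[0]+c9*x-s9*y, STEM[1]+s9*x+c9*y, z])
E
python3 - <<'E'
from h import *
np.set_printoptions(precision=1,suppress=True)
bot.movel(np.array([471.,256.6,130]),max_speed=120)
bot.move_ptp(MX(-66,0,130),O(YAW)); 
bot.movel(MX(-66,0,95),max_speed=80); bot.dwell(.3); s=st()
a,b=imaging.capture("top"),imaging.capture("side")
cv2.imwrite("pics/top2.png",a);cv2.imwrite("pics/side2.png",b)
p=s["tcp_pos"]; 
for y in(14.5,-14.5):
    T=[p[0]+28*c9-y*s9,p[1]+28*s9+y*c9,p[2]-43.2+4]; print("pred tip",T,proj("top",T),proj("side",T))
print("stem pred cap ctr z56",proj("side",MX(0,0,56)),proj("top",MX(0,0,56)))
f=lambda im,x,y:cv2.resize(im[y:y+75,x:x+99],(396,300),interpolation=cv2.INTER_CUBIC)
g=cv2.resize(b[165:240,205:304],(792,600),interpolation=cv2.INTER_CUBIC)
cv2.imwrite("pics/g2.png",np.clip(g*1.5,0,255).astype(np.uint8))
E
```

```text
t 8.6 tcp [454.5 -43.8  95.4] rpy [-3.1  0.  -3. ] F [-0.1  0.4 -1.2] T [ 0.  -0.1 -0. ] op 0.201
pred tip [np.float64(479.7799031669856), np.float64(-24.927398880971253), np.float64(56.186750061361465)] [292.8 244.1] [251.7 192.1]
pred tip [np.float64(484.46641397898304), np.float64(-53.54621465676867), np.float64(56.186750061361465)] [305.3 242.2] [245.  200.1]
stem pred cap ctr z56 [260.3 203.3] [296.4 227.1]
```

View pics/g2.png

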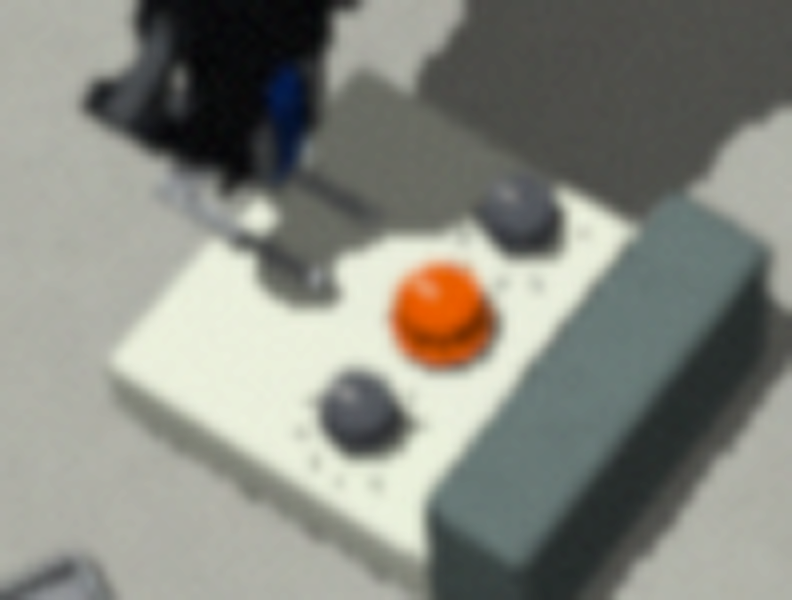

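The held tine tips appear at (245,200) and (252,192) in the crop, within about 0.2 px of the positions predicted from the TCP, so the puller is straight and centred in the hand. Next: touch the deck for height, back off 1.5 mm, then insert with force guard.

```bash
python3 - <<'E'
from h import *
bot.movel(MX(-60,-.4,86.5),max_speed=40); bot.dwell(.2); st()
print(bot.movel(MX(-60,-.4,82.2),max_speed=8,threshold=3)); s=st()
z=s["tcp_pos"][2]
bot.movel(MX(-60,-.4,z+1.3),max_speed=10); bot.dwell(.3); s=st("zc",z)
E
```

```text
t 9.3 tcp [460.1 -43.1  86.5] rpy [ 3.142 -0.    -2.979] F [ 0.05  0.5  -2.19] T [ 0.02 -0.03 -0.02] op 0.199
True
t 9.7 tcp [460.2 -43.1  83.2] rpy [-3.142  0.    -2.979] F [-0.98 -0.64  4.43] T [0.01 0.03 0.04] op 0.202
t 10.4 tcp [460.  -43.1  84.4] rpy [ 3.141e+00 -2.000e-03 -2.979e+00] F [ 0.43  0.22 -1.05] T [ 0.03 -0.02  0.02] op 0.199 zc 83.17312113553959
```

```bash
cat >> h.py <<'E'
def loc(s):
    d=s["tcp_pos"][:2]-STEM; F=s["contact_force"]; return "x' %.2f y' %.2f Fx' %.2f Fy' %.2f Fz %.2f"%(d@[c9,s9],d@[-s9,c9],F[:2]@[c9,s9],F[:2]@[-s9,c9],F[2])
E
python3 - <<'E'
from h import *
Z=84.5
h=bot.movel(MX(-30,-.4,Z),max_speed=20,threshold=3); bot.dwell(.2); print(h,loc(bot.get_state()))
if not h:
    h=bot.movel(MX(-11,-.4,Z),max_speed=15,threshold=3); bot.dwell(.2); print(h,loc(bot.get_state())); st()
E
```

```text
False x' -30.07 y' -0.44 Fx' 0.53 Fy' -0.61 Fz -0.73
False x' -11.08 y' -0.40 Fx' 0.11 Fy' -0.20 Fz -0.87
t 13.8 tcp [508.4 -35.2  84.5] rpy [ 3.141e+00 -1.000e-03 -2.979e+00] F [ 0.14 -0.18 -0.87] T [ 0.02 -0.04  0.02] op 0.200
```

Inserted with no contact. Now I'll feel for the throat.

```bash
python3 - <<'E'
from h import *
Z=84.5
h=bot.movel(MX(11,-.4,Z),max_speed=5,threshold=2.5); print(h,loc(bot.get_state())); bot.dwell(.4)
f=[]
for i in range(8): bot.dwell(.05); s=bot.get_state(); f.append(s["contact_force"]); 
print(loc(s),np.mean(f,0).round(2),np.std(f,0).round(2)); st()
E
```

```text
True x' 6.08 y' -0.15 Fx' -0.64 Fy' 0.33 Fz -2.15
x' 5.69 y' -0.04 Fx' -0.28 Fy' -0.11 Fz -1.23 [ 0.36  0.42 -0.6 ] [0.61 0.47 0.34]
t 17.9 tcp [524.9 -32.1  83.4] rpy [ 3.14  -0.006 -2.979] F [-0.26 -0.15 -1.23] T [ 0.05 -0.1   0.02] op 0.197
```

```bash
cat >> h.py <<'E'
def avg(n=8):
    L=[]
    for i in range(n): bot.dwell(.04); L.append(bot.get_state())
    m={k:np.mean([s[k] for s in L],0) for k in("tcp_pos","contact_force","wrist_torque")}
    print(loc(m),"z %.2f"%m["tcp_pos"][2],"T",m["wrist_torque"].round(2),"t %.1f"%L[-1]["t"]); return m
E
python3 - <<'E'
from h import *
m=avg(); 
bot.movel(MX(5.7,-.3,84.5),max_speed=5); m=avg()
for x in(6.2,6.7,7.2):
    bot.movel(MX(x,-.3,84.5),max_speed=5); m=avg()
    F=m["contact_force"][:2]@[c9,s9]
    if F<-1.5: break
E
```

```text
x' 5.69 y' -0.06 Fx' 0.23 Fy' -0.13 Fz -0.71 z 83.40 T [ 0.01 -0.11  0.01] t 18.2
x' 5.67 y' -0.29 Fx' 0.10 Fy' -0.28 Fz -0.84 z 84.48 T [ 0.01 -0.02 -0.01] t 18.9
x' 6.20 y' -0.29 Fx' -0.06 Fy' 0.08 Fz -1.55 z 84.49 T [ 0.03 -0.02 -0.  ] t 19.5
x' 6.53 y' -0.29 Fx' -0.66 Fy' -0.11 Fz -1.15 z 84.44 T [-0.04  0.2  -0.01] t 20.1
x' 6.93 y' -0.27 Fx' -2.22 Fy' -0.45 Fz -0.90 z 84.41 T [-0.13  0.49 -0.01] t 20.7
```

The throat contact is clear: −2.2 N along x' with a rising moment, and no side load. I'll press slightly more and hold.

```bash
python3 - <<'E'
from h import *
bot.movel(MX(7.35,-.3,84.5),max_speed=5); m=avg(); bot.dwell(1.0); m=avg()
E
```

```text
x' 7.15 y' -0.27 Fx' -2.97 Fy' -0.23 Fz -1.14 z 84.42 T [-0.15  0.68 -0.02] t 21.2
x' 7.30 y' -0.28 Fx' -3.47 Fy' -0.02 Fz -1.45 z 84.48 T [-0.14  0.78 -0.02] t 22.6
```

```bash
python3 - <<'E'
from h import *
for z in(87,88.5,90,91.5,93,95): 
    bot.movel(MX(7.35,-.3,z),max_speed=5); s=bot.get_state(); print(loc(s),"z %.2f"%s["tcp_pos"][2],"T",s["wrist_torque"].round(2))
m=avg()
E
```

```text
x' 7.36 y' -0.27 Fx' -4.02 Fy' 0.53 Fz -1.47 z 87.06 T [-0.06  0.82 -0.03]
x' 8.37 y' -0.43 Fx' -0.70 Fy' 0.96 Fz -1.53 z 88.94 T [0.07 0.15 0.05]
x' 7.57 y' -0.34 Fx' 1.22 Fy' 0.16 Fz -9.27 z 89.65 T [ 0.02 -0.58 -0.02]
x' 7.29 y' -0.27 Fx' 0.01 Fy' 0.19 Fz -5.87 z 91.95 T [ 0.08 -0.11  0.02]
x' 7.67 y' -0.48 Fx' -0.14 Fy' -0.34 Fz -1.80 z 93.52 T [0.07 0.01 0.01]
x' 7.28 y' -0.38 Fx' -0.77 Fy' 0.11 Fz -1.06 z 95.18 T [-0.01  0.09  0.04]
x' 7.31 y' -0.33 Fx' -0.53 Fy' -0.26 Fz -1.07 z 95.10 T [-0.03  0.08 -0.  ] t 25.9
```

```bash
python3 - <<'E'
from h import *
bot.movel(MX(7.35,-.3,125),max_speed=25); bot.dwell(.3); m=avg()
b=imaging.capture("side"); cv2.imwrite("pics/side3.png",b)
g=cv2.resize(b[155:230,205:304],(792,600),interpolation=cv2.INTER_CUBIC)
cv2.imwrite("pics/g3.png",np.clip(g*1.5,0,255).astype(np.uint8))
E
```

```text
x' 7.35 y' -0.30 Fx' -0.05 Fy' 0.03 Fz -1.05 z 124.99 T [ 0.   -0.01 -0.01] t 27.9
```

View pics/g3.png

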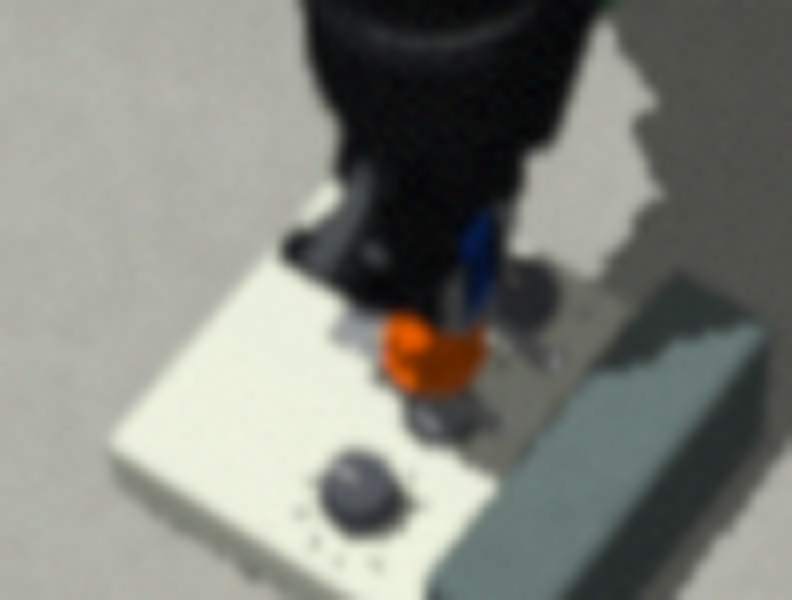

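The cap sits on the fork at crop (433,350) and the stem is bare below it. Now I'll carry it smoothly to the tray.

```bash
python3 - <<'E'
from h import *
p=bot.get_state()["tcp_pos"]; C=np.array([537.,-249.])
bot.movel([*p[:2],145.],max_speed=30)
bot.movel([*C,145.],max_speed=55); bot.dwell(.2)
bot.movel([*C,56.],max_speed=35); bot.dwell(.2); avg(4)
print(bot.movel([*C,44.5],max_speed=8,threshold=3)); s=st(); avg(4)
b=imaging.capture("side"); x,y=proj("side",[*C,30]).astype(int); print(x,y)
g=cv2.resize(b[y-37:y+38,x-50:x+49],(792,600),interpolation=cv2.INTER_CUBIC)
cv2.imwrite("pics/g4.png",np.clip(g*1.5,0,255).astype(np.uint8))
E
```

```text
x' -17.42 y' -216.04 Fx' -0.12 Fy' -0.29 Fz -1.57 z 56.04 T [ 0.01 -0.02  0.  ] t 36.1
True
t 37.2 tcp [ 536.9 -249.    46.3] rpy [ 3.14  -0.006 -2.979] F [-1.23  0.05  4.4 ] T [-0.    0.03 -0.  ] op 0.199
x' -17.58 y' -215.96 Fx' -0.10 Fy' 0.07 Fz 5.92 z 46.30 T [-0.02 -0.02 -0.03] t 37.4
203 268
```

View pics/g4.png

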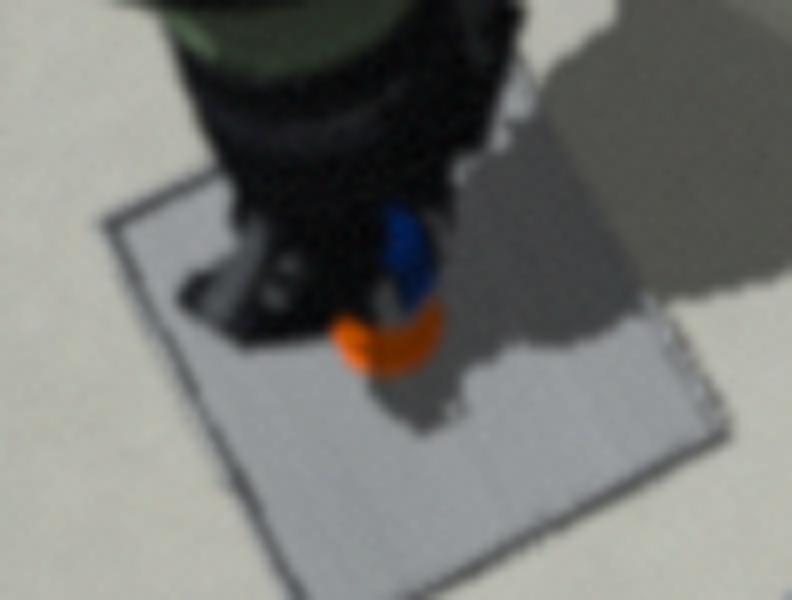

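It rests at TCP z = 46.3 (expected 46.2), force up about 6 N, cap still on the fork. Release, retreat, check.

```bash
python3 - <<'E'
from h import *
bot.grip(0.35,20); bot.dwell(.2); st(); bot.grip(0.55)
bot.movel([537,-249,75.],max_speed=30); bot.movel([537,-249,200.],max_speed=100)
bot.move_ptp(np.array([330.,-200,260]),O(YAW)); bot.dwell(.3); st()
a,b=imaging.capture("top"),imaging.capture("side")
f=lambda im,x,y:cv2.resize(im[y-40:y+41,x-52:x+53],(396,300),interpolation=cv2.INTER_CUBIC)
x,y=proj("side",[537,-249,30]).astype(int);u,v=proj("top",[537,-249,30]).astype(int)
z=cv2.resize(b,(396,300),interpolation=cv2.INTER_AREA);w=cv2.resize(a,(396,300),interpolation=cv2.INTER_AREA)
cv2.imwrite("pics/g5.png",np.clip(np.vstack([np.hstack([f(a,u,v),f(b,x,y)]),np.hstack([w,z])])*1.5,0,255).astype(np.uint8))
E
```

```text
t 37.9 tcp [ 535.9 -248.3   45.1] rpy [ 3.138 -0.008 -2.979] F [-0.17 -0.16 -0.19] T [ 0.01  0.   -0.01] op 0.355
t 42.0 tcp [ 330.5 -200.2  259.6] rpy [ 3.141e+00 -1.000e-03 -2.979e+00] F [-0.2   0.01  0.58] T [ 0.03 -0.01  0.  ] op 0.549
```

View pics/g5.png

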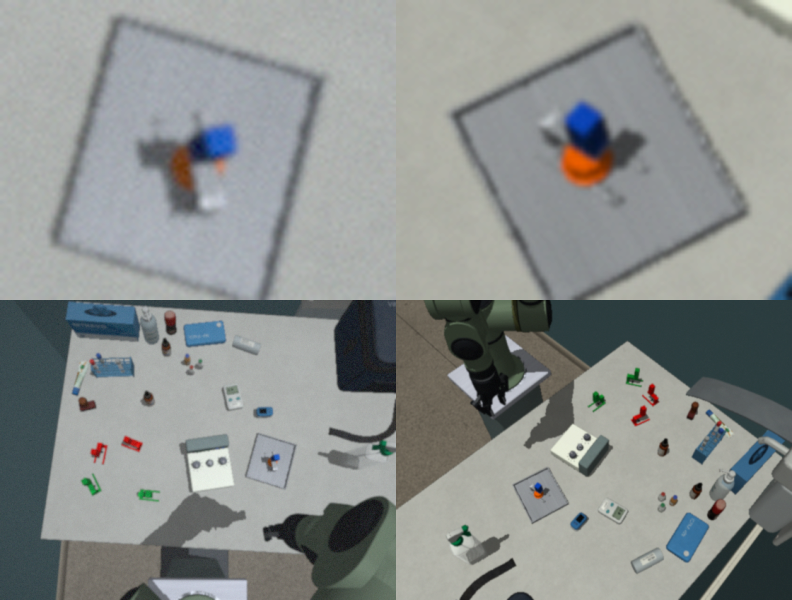

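The puller stands upright in the tray with the cap on its fork, the stem is bare, and the other things look unmoved. Handing in.

```bash
python3 -c "
from h import *
bot.sign_off()"
```

```text
the job is handed in; nothing more can be done
```

The job is done and handed in: the blue-handled puller stands upright in the tray with the orange cap on its fork, and the robot is clear of everything. It had taken about 42 s when I handed it in.

- **Feeling for the stem:** The fork went in under the cap without touching anything. My first force stop, about 1 mm short of contact, was a false alarm. The tool also settled about 1 mm low there, so I corrected the height and stepped forward until contact. The throat then pressed the stem at about 3 to 3.5 N (peak reading 4 N as the lift began), and I held it for over 1 s.
- **Pulling the cap:** I pulled straight up at 5 mm/s. The cap popped off with a highest sampled force of about 9 N; the true peak between samples may have been a little higher.
- **Setting it down:** The puller touched the tray floor at 46.3 mm tool height, against 46.2 mm expected. The tool force read about 6 N upward there before I let go.
- **Last check:** The final pictures show the mixer stem bare and the cap on the fork. The oximeter, bottle, logger and the red and green look-alikes appear unmoved by eye; I did not measure them.

The two cameras disagreed by about 2 mm on the cap position, but no side force showed up as the fork went in.

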